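# Run the funnel board out over the beaker and hold it

### The arm

A 6-joint arm with a two-finger parallel gripper is mounted at the origin on a cart in front of the work surface, level with it; the furniture and walls round the work are solid. World frame = base frame: x ahead of the robot, y to its left, z up, the work surface at z = 0. Lengths are in m, angles in degrees, forces in N, time in s.
With the tool pointing down it reaches from about 0.375 to 0.9 m from the base axis. Payload 3.1 kg.
Tool frame: the origin (TCP) lies where the fingers leave the gripper's body, on its centre line; the fingertips stand bot.tips_ahead ahead of it and the grasp point (between the pads) lies 51 mm ahead of it (bot.tips_ahead is the distance from the TCP to the fingertips, in m); z points along the fingers, x is the direction in which the jaws open and shut, and the axes are right-handed (so a half turn about z gives the same grasp; the last joint's range is limited). The gripper opens to 87 mm and grips with 3 to 60 N. Pads are 19 mm wide; open, the fingers measure 117 mm over their backs; the gripper's body (75 mm by 190 mm) begins 51 mm behind the grasp point.
Start: joints at [-77.607, 30.224, 82.088, -0, 67.689, -10.227], TCP at [0.24, -0.577, 0.292] pointing down, gripper open.
Joint ranges: [-176.69, 176.69], [-43.24, 126.21], [12.49, 139.97], [-82, 262], [0, 151.66], [-163.58, 163.58]. Speed limits (degrees/s): [159.86, 159.86, 180, 180, 180, 180].

### API

Orientations are given as a 3x3 rotation matrix whose columns are the frame's x, y, z axes.
In Python, from rig import bot, vision, nets gives the robot as it stands.
- The arm moves only by the tool play_rows, never from a script. Its argument "series" is a list of rows, each an object of numbers: "tx", "ty", "tz": the shift along the world's x, y, z as a fraction of full scale; "turn": the turn about the world's z as a fraction of full scale. A call has 1 to 10 rows; each row shifts and turns the commanded pose from where the row before left it; what a row does not reach is not made up. Full scale, the value 1, is 0.8 m for a shift and 60 degrees for a turn. A row lasts 1/10 s, in which the tool goes at most 50 mm and 8.59 degrees, less where a joint would pass 70% of its speed; a pose out of reach is approached as far as the arm can. A call with a number of a shift or a turn outside -1 to 1 is refused whole. A call with a gripper value outside its range is refused whole. "gripper" is the opening, from 0 (shut) to 1 (fully open), set as the call begins (left out, the last holds). The fingers move at their own pace and stop on an object; the grip force is fixed at half the most. Time passes only in rows, so rows that do not move let the fingers close. It gives the time, the measured TCP pose, the force and the opening at its end, in the units of the state.
- bot.read_state(): the state, without advancing time (a new reading comes with each control period).
- vision.capture(name): name is "scene" or "top" or "wrist"; returns a dict with "pixels" (400x640x3 uint8, blue, green, red), "fx", "fy", "cx", "cy" (pixels), "extrinsics" (4x4, takes a point from camera to world coordinates). Camera axes: x right, y down, z forward; pixel columns grow to the right and rows downward; lengths in m; the calibration is good to about 2 mm. The wrist camera is an equidistant fisheye: a pixel r from the principal point sees the ray r / f radians off the axis. A picture is of the moment at which its call begins. There is no depth.
- bot.hand_in(): hands the job in, once; it reports no verdict.
Trained networks look in a picture, given as the dict that the camera call returned (one of the last four; its "shot" number tells which), for a name from the list of things; names that differ only in an ending like _2 or _b are one class to them, and where a whole thing is asked for, a point or a joint stands for the part that bears it (a point fixed in the world has none). Each returns a list of dicts, best first, with "confidence" (0 to 1); they miss things now and then, are a little off and sometimes report something else, mostly with a low value. They report only what shows in the picture. A call takes as long as a camera call.
- nets.look_for(picture, query): "at" ([column, row] as shares, 0 to 1, of the picture: columns of its width, rows of its height, amid what is visible of it).
- nets.masks_of(picture, query): "region" (400x640 bool, what is visible of it) and "at" ([column, row] as shares, 0 to 1, of the picture: columns of its width, rows of its height, amid what is visible of it).
The state is a dict: "time_s": time; "joint_positions": joint angles; "qvel": joint speeds; "tau": joint torques, N m; "position": TCP position; "tcp_rot": TCP orientation; "force": force on the tool from outside, world axes, zero at the start; "moment": the same for the moment, N m; "opening": opening from 0.0 (shut) to 1.0 (fully open).
Only numpy, scipy, OpenCV 4.12 (cv2) and the standard library are available. Lean on these libraries where they do the work, as an engineer would, in place of code of your own. Each camera call takes 0.05 s, during which the arm holds its last target.

### The job

The wooden funnel board on the grey bench stand has to go out over the beaker that waits on the stirrer. First clear the board: put the marker in the tray that holds the pen, and stand the small brown bottle in the tray that holds the other small bottle. Then slide the board lengthways along its guides until the funnel's spout is over the middle of the beaker; out there the funnel's weight would tip it, so finish while still holding the cleat at the inner end, the board flat on the stand and nothing let go (leave the beaker, the flask, the jar and the other dishes standing where they are).

Things in the scene. Friction and masses are not known exactly. Their poses are not given: they have to be found in the camera images.
- stand: Grey steel bench stand, an open bridge 174 (x) x 270 (y) x 125 mm high, fixed. Origin: centre of its foot. The board lies on its flat top between two aluminium guide strips along its y axis (10 mm high, 3 mm play each side) and slides towards the stand's +y, where the stand ends at y = +135 mm and the beaker stands beyond.
- cleat (a point): Centre of the wooden cleat on the board, the place to grip and hold: a block 110 (x) x 24 (y) x 28 mm high on top of the board near its tail, gripped across its 24 mm (along y). The point is 14 mm under the cleat's top and 14 mm above the board's top face. Axes are the board's: y along the board towards its nose (the way it slides), z up.
- spout (a point): Lower end of the stem of the white porcelain funnel (69 mm across, rim 50 mm above the board, 0.2 kg). The funnel is loose: its black collar, 47 mm across, lies on the board and its 14 mm stem hangs through the hole with 3 mm play, 21 mm out of the board's underside, just clear of the stand's end at the start (so never push the board back). z up along the funnel.
- beaker_mouth (a point): Centre of the mouth of a low glass beaker, 67 mm across the rim, 68 mm high, loose on the stirrer. Its rim is 96 mm above the worktop, 8 mm under the funnel's spout when the board is flat.
- stirrer: White slim stirrer 140 x 112 x 28 mm with a round steel plate, fixed, in line with the stand's guides; the beaker stands on its plate. Origin: centre of its underside.
- marker_mid (a point): Middle of a thick marker pen, white barrel and black cap, lying on the board: 138 mm long (along its y), 19 mm across, does not roll. 9.5 mm above what it lies on.
- marker: The same marker; origin under its middle.
- vial_mid (a point): Middle of the small brown bottle that stands on the board: 40 mm across up to 46 mm, neck and cap above, 58 mm high, 0.06 kg. 29 mm above its foot; z up.
- vial: The same brown bottle; origin at the centre of its foot.
- board: Beech board 150 (x) x 300 (y) x 12 mm, loose, about 0.4 kg. Origin: centre of its underside; y towards the nose (y = +150 mm). Cleat's middle at y = -128, 20 mm funnel hole at y = +105 mm. With the spout over the beaker it sticks 165 to 195 mm out of the stand and tips nose down unless its tail is held down (about 2 to 4 N).
- funnel: The funnel (see spout); origin on its axis at the collar's underside, 33 mm above the spout.
- beaker: The beaker; origin at the centre of its foot.
- pen_tray: Low plain metal tray 140 (x) x 180 (y) x 25 mm, walls and floor 3 mm, fixed; it holds a thin black pen lying along its y near its -x wall (about x = -52 mm). Origin: centre of its underside. The other tray looks the same and the two may have changed places.
- bottle_tray: The other such tray, same size, fixed; it holds a small dark bottle (40 mm across, 60 mm high) near its -y end (about y = -55 mm). Origin: centre of its underside.
- flask_mid (a point): Plugged conical flask, 60 mm across, 134 mm high, behind the stand; 67 mm above its foot. Leave alone.
- dish_stack_mid (a point): Tall stack of culture dishes, 93 mm across, 110 mm high, behind the stand; half-way up. Leave alone.
- jar_mid (a point): White jar, 98 mm across, 104 mm high; half-way up. Leave alone.
- under_dishes: Low stack of culture dishes, 91 mm across, 47 mm high, under the stand; centre of its foot. Leave alone.

How it is judged (in metres and radians):
On the way, in this order (a step that is already met when the one before it is completed fails the run):
1. the board is cleared: marker in the pen's tray, brown bottle standing in the other bottle's tray, both let go (x of marker_mid in the frame of pen_tray between -0.066 and 0.066 m and y of marker_mid in the frame of pen_tray between -0.08 and 0.08 m and z of marker_mid in the frame of pen_tray below 0.035 m and x of vial_mid in the frame of bottle_tray between -0.06 and 0.06 m and y of vial_mid in the frame of bottle_tray between -0.08 and 0.08 m and z of vial_mid in the frame of bottle_tray below 0.05 m and angle between vial_mid's own z axis and vertical below 0.2 rad and contact force between each of marker, vial and the fingers below 0.1 N and linear speed of each of marker, vial below 0.05 m/s), for 0.2 s.
2. the board is out with the spout over the middle of the beaker, flat on the stand and held by the fingers (horizontal distance between spout and beaker_mouth below 0.012 m and angle between cleat's own z axis and vertical below 0.04 rad and angle between spout's own z axis and vertical below 0.08 rad and z of cleat in the frame of stand between 0.145 and 0.157 m and z of spout in the frame of cleat between -0.052 and -0.042 m and contact force between the fingers and board above 1 N and contact force between each of funnel, board and beaker below 0.05 N and contact force between funnel and the arm below 0.1 N and contact force between funnel and the fingers below 0.1 N), for 0.2 s.
At the end, for the whole second after the job is handed in: Marker in the pen's tray, brown bottle upright in the bottle tray, both let go; spout within 12 mm of the middle of the beaker's mouth; board flat on the stand (0.04 rad, lifted under 6 mm), funnel seated, touching neither beaker nor robot; fingers hold the board, over 1 N; beaker within 15 mm (all of step 1 and all of step 2 and linear speed of board below 0.01 m/s and distance of beaker_mouth from where it was at the start of the episode below 0.015 m); the arm keeps its last pose, push and grip.
It fails at once if the beaker is pushed away by more than 15 mm (distance of beaker_mouth from where it was at the start of the episode above 0.015 m).
It fails at once if the board tips by more than 0.2 rad (angle between cleat's own z axis and vertical above 0.2 rad).
It fails at once if the funnel is upset (tilts more than 0.35 rad) (angle between spout's own z axis and vertical above 0.35 rad).
It fails at once if flask, dishes or white jar moved by more than 40 mm (distance of any of flask_mid, dish_stack_mid, jar_mid, under_dishes from where it was at the start of the episode above 0.04 m).
It also fails if it takes over 64 s, if anything falls off the work surface, if the arm or the gripper's body presses on something with over 40 N, if the wrist force passes 120 N, or if a joint passes its speed limit or range.

## Working session

There is one attempt and no reset: what is moved stays moved. The work goes in short steps, Python scripts to look and compute and a tool call to move; the robot and the scene stay as the last step left them, time stands still between calls to the robot, and variables do not carry over. Pictures are saved under pics/ and viewed, and the job is handed in when it is done.

Besides the shell and the picture viewer there is one more tool, called as name(argument=value, ...), one argument or row to a line, values as JSON. play_rows: Moves the arm, as the interface text tells. Shift numbers are shares of 0.8 m and turn numbers shares of 60 degrees, none past 1 either way. Its arguments: {"type":"object","properties":{"series":{"type":"array"},"gripper":{"type":"number"}},"required":["series"]}

```bash
ls; mkdir -p pics; python3 - <<'E'
from rig import bot,vision,nets
import cv2,numpy as np
s=bot.read_state();print(s,bot.tips_ahead)
for n in ["scene","top","wrist"]:
    p=vision.capture(n);cv2.imwrite(f"pics/{n}0.png",p["pixels"]);np.savez(f"{n}0.npz",**p)
    print(n,p["fx"],p["fy"],p["cx"],p["cy"],p["extrinsics"].round(4).tolist() if hasattr(p["extrinsics"],'round') else p["extrinsics"])
E
```

```text
pics
{'time_s': 0.0, 'joint_positions': array([-7.76065384e+01,  3.02796304e+01,  8.21553138e+01, -6.18832775e-04,
        6.76896433e+01, -1.02256866e+01]), 'qvel': array([ 0.10668315,  0.01459184,  0.03329616, -0.05085924,  0.06739714,
        0.0335122 ]), 'tau': array([ 3.36893218e-04, -4.40044498e+01, -1.76589775e+01,  6.32844935e-02,
        5.82373235e-02, -1.84133373e-04]), 'position': array([ 0.24029273, -0.57633613,  0.29127031]), 'tcp_rot': array([[ 3.84607122e-01, -9.23080243e-01, -4.76449974e-04],
       [-9.23077881e-01, -3.84607233e-01,  2.12164197e-03],
       [-2.14169189e-03, -3.76198178e-04, -9.99997636e-01]]), 'force': array([ 0.18032688,  0.04960711, -0.06453417]), 'moment': array([-0.00408455, -0.05113054, -0.01304493]), 'opening': 1.000613107222142} 0.0697
scene 441.25649762137834 441.25649762137834 319.88801802589006 206.06647076555473 [[-0.9753, 0.1892, -0.1139, 0.754], [0.2208, 0.8391, -0.4972, 0.6972], [0.0015, -0.5101, -0.8601, 1.299], [0.0, 0.0, 0.0, 1.0]]
top 476.4791384483176 476.4791384483176 325.6079901837958 200.74610109069025 [[-0.0048, -0.9814, 0.1921, 0.3413], [-0.9999, 0.0072, 0.0113, 0.0027], [-0.0125, -0.192, -0.9813, 1.4684], [0.0, 0.0, 0.0, 1.0]]
wrist 309.70691628693146 309.70691628693146 315.0709167716843 196.57565547080858 [[0.3852, -0.8942, -0.228, 0.3014], [-0.9228, -0.3736, -0.094, -0.5521], [-0.0011, 0.2466, -0.9691, 0.3845], [0.0, 0.0, 0.0, 1.0]]
```

View pics/scene0.png

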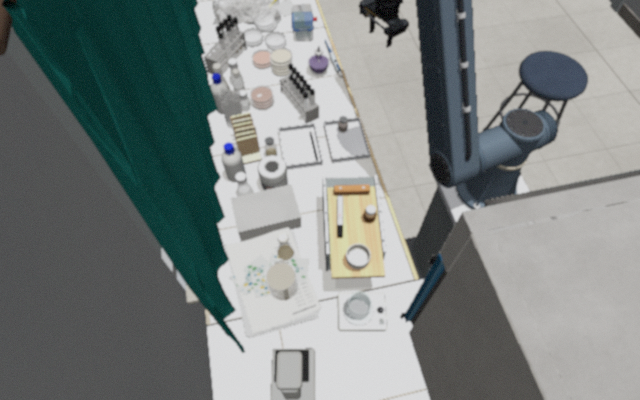

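View pics/top0.png

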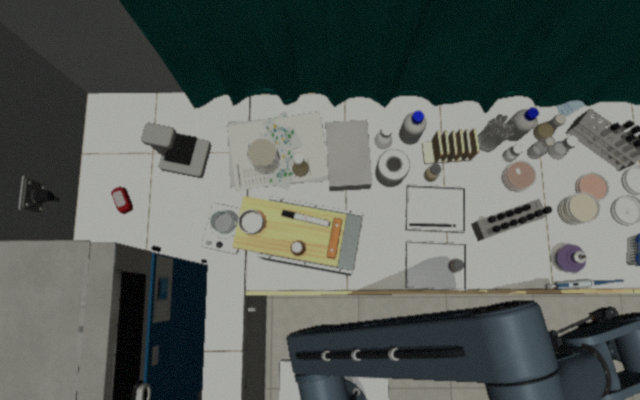

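View pics/wrist0.png

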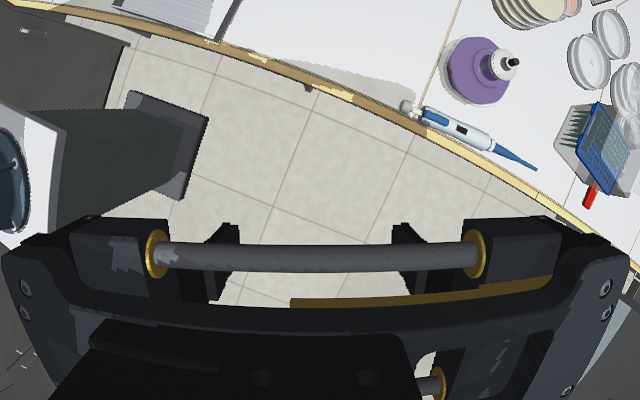

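```bash
cat > h.py <<'E'
import numpy as np,cv2
def ray(p,uv):
    E=np.array(p["extrinsics"]);d=np.array([(uv[0]-p["cx"])/p["fx"],(uv[1]-p["cy"])/p["fy"],1.])
    return E[:3,3],E[:3,:3]@d
def onz(p,uv,z):
    o,d=ray(p,uv);t=(z-o[2])/d[2];return o+t*d
def proj(p,X):
    E=np.array(p["extrinsics"]);c=E[:3,:3].T@(np.array(X)-E[:3,3]);return np.array([p["fx"]*c[0]/c[2]+p["cx"],p["fy"]*c[1]/c[2]+p["cy"]])
E
python3 - <<'E'
from rig import bot,vision,nets
import cv2,numpy as np
from h import *
P={n:vision.capture(n) for n in("top","scene")}
zs=dict(board=.137,funnel=.187-.005,vial=.17,marker=.147,beaker_mouth=.096,stirrer=.028,pen_tray=.012,bottle_tray=.012,jar_mid=.052,flask_mid=.067,dish_stack_mid=.055,cleat=.16)
for q,z in zs.items():
  for n in P:
    r=nets.look_for(P[n],q)
    print(q,n,[(round(d["confidence"],2),(np.array(d["at"])*[640,400]).round(1).tolist(),onz(P[n],np.array(d["at"])*[640,400],z).round(3).tolist()) for d in r[:2]])
im=P["top"]["pixels"]
cv2.imwrite("pics/t1.png",cv2.resize(im[190:285,195:370],None,fx=4.5,fy=4.5,interpolation=cv2.INTER_CUBIC))
cv2.imwrite("pics/t2.png",cv2.resize(im[140:300,360:520],None,fx=3.7,fy=3.7,interpolation=cv2.INTER_CUBIC))
im=P["scene"]["pixels"]
cv2.imwrite("pics/s1.png",cv2.resize(im[170:340,230:400],None,fx=3.5,fy=3.5,interpolation=cv2.INTER_CUBIC))
E
```

```text
board top [(0.62, [289.4, 232.6], [0.511, 0.12, 0.137])]
board scene [(0.7, [354.5, 233.0], [0.521, 0.138, 0.137])]
funnel top [(0.69, [249.3, 221.6], [0.537, 0.227, 0.182]), (0.49, [289.4, 232.1], [0.507, 0.116, 0.182])]
funnel scene [(0.58, [360.9, 253.8], [0.529, 0.226, 0.182])]
vial top [(0.52, [298.9, 249.1], [0.462, 0.091, 0.17])]
vial scene [(0.65, [370.2, 214.8], [0.467, 0.106, 0.17]), (0.16, [279.6, 279.9], [0.762, 0.247, 0.17])]
marker top [(0.73, [308.4, 215.5], [0.558, 0.067, 0.147])]
marker scene [(0.54, [338.8, 214.6], [0.553, 0.073, 0.147]), (0.46, [358.7, 305.4], [0.568, 0.356, 0.147])]
beaker_mouth top [(0.85, [221.2, 222.0], [0.549, 0.324, 0.096])]
beaker_mouth scene []
stirrer top [(0.74, [223.6, 235.1], [0.519, 0.331, 0.028])]
stirrer scene [(0.81, [367.7, 313.1], [0.53, 0.349, 0.028]), (0.37, [328.2, 199.0], [0.552, -0.058, 0.028])]
pen_tray top [(0.35, [262.8, 156.7], [0.771, 0.218, 0.012])]
pen_tray scene [(0.61, [298.9, 147.5], [0.604, -0.308, 0.012])]
bottle_tray top [(0.83, [433.6, 265.5], [0.424, -0.306, 0.012])]
bottle_tray scene [(0.87, [349.6, 138.4], [0.411, -0.309, 0.012]), (0.44, [353.5, 230.7], [0.497, 0.069, 0.012])]
jar_mid top [(0.96, [391.3, 167.4], [0.721, -0.183, 0.052])]
jar_mid scene [(0.85, [272.1, 170.8], [0.718, -0.198, 0.052]), (0.67, [346.2, 138.2], [0.433, -0.281, 0.052])]
flask_mid top [(0.65, [299.3, 165.4], [0.726, 0.098, 0.067])]
flask_mid scene [(0.76, [284.5, 250.5], [0.732, 0.115, 0.067]), (0.2, [359.8, 303.8], [0.551, 0.328, 0.067])]
dish_stack_mid top [(0.72, [265.6, 153.8], [0.767, 0.204, 0.055]), (0.23, [297.4, 164.3], [0.733, 0.105, 0.055])]
dish_stack_mid scene [(0.69, [280.9, 281.6], [0.76, 0.207, 0.055])]
cleat top [(0.67, [219.5, 222.7], [0.537, 0.313, 0.16]), (0.56, [290.2, 235.2], [0.501, 0.116, 0.16])]
cleat scene [(0.95, [350.7, 233.1], [0.536, 0.147, 0.16])]
```

View pics/t1.png

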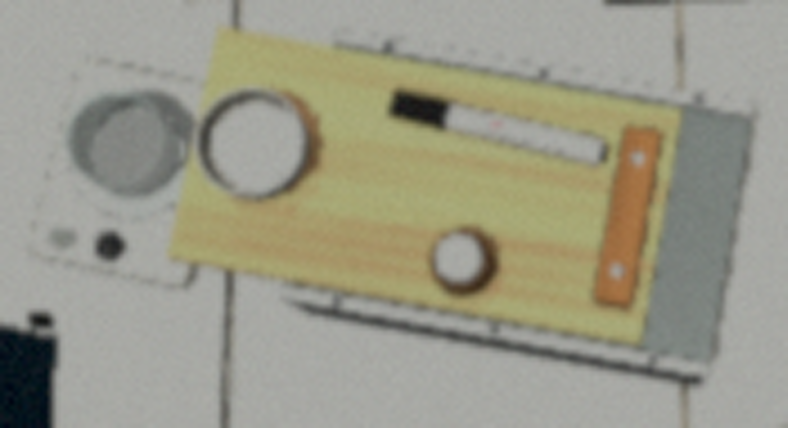

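View pics/t2.png

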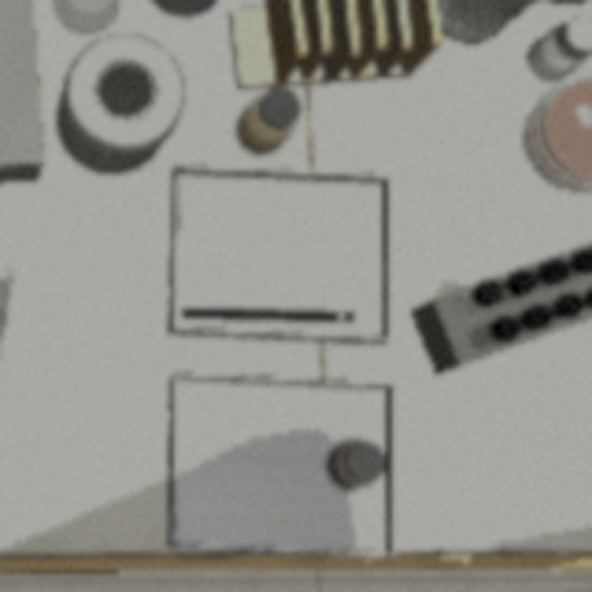

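View pics/s1.png

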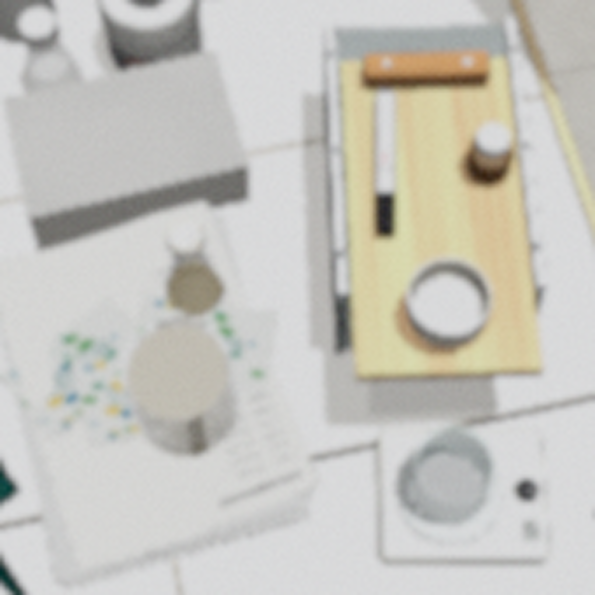

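```bash
python3 - <<'E'
from h import *
P={n:dict(np.load(n+"0.npz",allow_pickle=True)) for n in("top","scene")}
def t(u,v,z): return onz(P["top"],(u/4.5+195-.39,v/4.5+190-.39),z)
def s(u,v,z): return onz(P["scene"],(u/3.5+230-.36,v/3.5+170-.36),z)
def t2(u,v,z): return onz(P["top"],(u/3.7+360-.36,v/3.7+140-.36),z)
pr=lambda n,a:print(n,np.round(a,4).tolist())
c=[t(*a,.137) for a in((220,30),(170,258),(680,110),(642,343))]
for i in c: pr("bt",i)
pr("centre",np.mean(c,0)); 
for a,b in((2,0),(3,1),(0,1),(2,3)): 
  d=c[b]-c[a]; print(np.linalg.norm(d),np.degrees(np.arctan2(d[1],d[0])))
c=[s(*a,.137) for a in((358,378),(541,372),(341,60),(505,52))]
for i in c: pr("bs",i)
pr("centre",np.mean(c,0)); 
for a,b in((2,0),(3,1),(0,1),(2,3)): 
  d=c[b]-c[a]; print(np.linalg.norm(d),np.degrees(np.arctan2(d[1],d[0])))
pr("cleat t",np.mean([t(*a,.165) for a in((624,127),(662,127),(633,306),(594,303))],0))
pr("cleat s",np.mean([s(*a,.165) for a in((364,55),(488,52),(490,77),(366,83))],0))
pr("marker t",[t(393,103,.147),t(605,150,.147)])
pr("marker s",[s(385,90,.147),s(385,235,.147)])
pr("vial cap t",t(462,258,.195));pr("vial cap s",s(493,138,.195))
pr("funnel t",t(254,145,.187));pr("funnel s",s(448,300,.187))
pr("beaker t",t(130,145,.096));pr("beaker s",s(447,472,.096))
for k,z in(((75,60),.028),((30,255),.028),((188,285),.028)): pr("st t",t(*k,z))
for k in ((380,430),(545,425),(380,558),(548,560)): pr("st s",s(*k,.028))
for k in((175,170),(387,180),(385,341),(170,333)): pr("pen tray",t2(*k,.025))
for k in((172,378),(390,386),(390,550),(170,546)): pr("bot tray",t2(*k,.025))
pr("bottle",t2(366,463,.06)); pr("pen",[t2(183,314,.008),t2(353,317,.008)])
pr("greybox top?",[onz(P["top"],k,.0) for k in((328,121),(368,121),(371,188),(328,190))])
E
```

```text
bt [0.6167, 0.2528, 0.137]
bt [0.472, 0.2799, 0.137]
bt [0.5632, -0.0387, 0.137]
bt [0.4179, -0.0134, 0.137]
centre [0.5174, 0.1202, 0.137]
0.2963176330922738 79.59214768684153
0.2982059812774791 79.53848596540469
0.1472061766578311 169.39482454050616
0.14749106333953702 170.12872877963807
bs [0.6187, 0.2596, 0.137]
bs [0.4747, 0.2869, 0.137]
bs [0.5626, -0.0382, 0.137]
bs [0.4165, -0.0141, 0.137]
centre [0.5181, 0.1235, 0.137]
0.30307134574814415 79.33431747811117
0.3065945396894349 79.04893706515844
0.14654161612791938 169.26890511767434
0.14810654765229814 170.6312014805318
cleat t [0.4938, -0.0054, 0.165]
cleat s [0.4954, 0.0028, 0.165]
marker t [[0.5672, 0.1411, 0.147], [0.5366, 0.0086, 0.147]]
marker s [[0.5337, 0.0073, 0.147], [0.5683, 0.1455, 0.147]]
vial cap t [0.4653, 0.0938, 0.195]
vial cap s [0.467, 0.1012, 0.195]
funnel t [0.5352, 0.2208, 0.187]
funnel s [0.5404, 0.2308, 0.187]
beaker t [0.5495, 0.3168, 0.096]
beaker s [0.5632, 0.3374, 0.096]
st t [0.619, 0.3724, 0.028]
st t [0.4853, 0.3973, 0.028]
st t [0.4645, 0.2899, 0.028]
st s [0.5987, 0.2687, 0.028]
st s [0.4594, 0.2955, 0.028]
st s [0.6251, 0.3749, 0.028]
st s [0.491, 0.4069, 0.028]
pen tray [0.6699, -0.2329, 0.025]
pen tray [0.66, -0.4094, 0.025]
pen tray [0.5247, -0.3995, 0.025]
pen tray [0.5325, -0.2237, 0.025]
bot tray [0.4954, -0.2239, 0.025]
bot tray [0.4877, -0.4014, 0.025]
bot tray [0.356, -0.3934, 0.025]
bot tray [0.3601, -0.2173, 0.025]
bottle [0.4234, -0.369, 0.06]
pen [[0.5506, -0.2377, 0.008], [0.5472, -0.3789, 0.008]]
greybox top? [[0.8926, 0.0106, 0.0], [0.8913, -0.1191, 0.0], [0.6687, -0.1237, 0.0], [0.6633, 0.012, 0.0]]
```

play_rows(
  series=[
    {"tx": 0.028,"ty": 0.047},
    {"tx": 0.028,"ty": 0.047},
    {"tx": 0.028,"ty": 0.047},
    {"tx": 0.028,"ty": 0.047},
    {"tx": 0.028,"ty": 0.047},
    {"tx": 0.028,"ty": 0.047},
    {"tx": 0.028,"ty": 0.047},
    {"tx": 0.028,"ty": 0.047},
    {"tx": 0.028,"ty": 0.047},
    {"tx": 0.028,"ty": 0.047},
  ],
  gripper=1,
)

```text
invalid input
```

play_rows(
  series=[
    {"ty": 0.045},
    {"ty": 0.045},
    {"ty": 0.045},
    {"ty": 0.045},
    {"ty": 0.045},
    {"ty": 0.03},
    {"ty": 0},
    {"ty": 0},
  ],
)

```text
invalid input
```

```bash
cat >> h.py <<'E'
def wonz(p,uv,z):
    E=np.array(p["extrinsics"]);a=np.array([(uv[0]-p["cx"]),(uv[1]-p["cy"])]);r=np.hypot(*a);th=r/p["fx"]
    d=np.array([*(a/max(r,1e-9)*np.sin(th)),np.cos(th)]);d=E[:3,:3]@d;o=E[:3,3];return o+(z-o[2])/d[2]*d
def wproj(p,X):
    E=np.array(p["extrinsics"]);c=E[:3,:3].T@(np.array(X)-E[:3,3]);r=np.hypot(c[0],c[1]);th=np.arctan2(r,c[2])
    return np.array([p["cx"]+p["fx"]*th*c[0]/r,p["cy"]+p["fx"]*th*c[1]/r])
E
cat > snap.py <<'E'
from rig import bot,vision,nets
import sys
from h import *
n,cam=sys.argv[1],sys.argv[2]
p=vision.capture(cam);np.savez(n+".npz",**p);cv2.imwrite(f"pics/{n}.png",p["pixels"])
s=bot.read_state();print(s["time_s"],s["position"].round(4),np.degrees(np.arctan2(s["tcp_rot"][1,0],s["tcp_rot"][0,0])).round(2),s["force"].round(1),round(s["opening"],3))
E
python3 snap.py w1 wrist
```

```text
1.5 [ 0.2404 -0.5769  0.2922] -67.38 [-0.3  0.3  0.2] 0.999
```

View pics/w1.png

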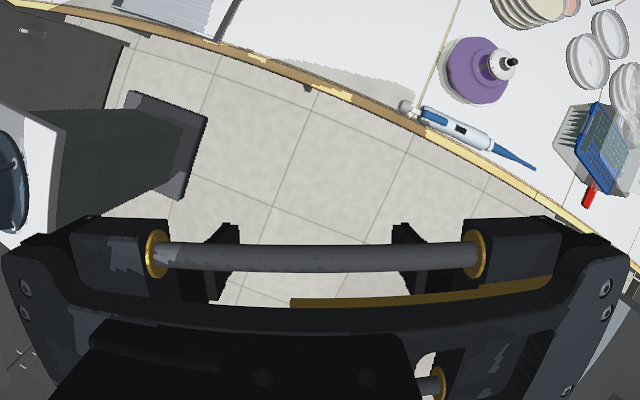

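play_rows(
  series=[
    {"tx": 0.028,"ty": 0.047,"tz": 0,"turn": 0},
    {"tx": 0.028,"ty": 0.047,"tz": 0,"turn": 0},
    {"tx": 0.028,"ty": 0.047,"tz": 0,"turn": 0},
    {"tx": 0.028,"ty": 0.047,"tz": 0,"turn": 0},
    {"tx": 0.028,"ty": 0.047,"tz": 0,"turn": 0},
    {"tx": 0.028,"ty": 0.047,"tz": 0,"turn": 0},
    {"tx": 0.028,"ty": 0.047,"tz": 0,"turn": 0},
    {"tx": 0.028,"ty": 0.047,"tz": 0,"turn": 0},
    {"tx": 0.028,"ty": 0.047,"tz": 0,"turn": 0},
    {"tx": 0.028,"ty": 0.047,"tz": 0,"turn": 0},
  ],
  gripper=1,
)

```text
time_s: 2.5
position: [0.4652, -0.1994, 0.2925]
tcp_rot: [[0.384, -0.923, 0.001], [-0.923, -0.384, -0.0], [0.001, -0.0, -1.0]]
force: [0.2, 0.1, -0.1]
opening: 1.001
```

play_rows(
  series=[
    {"tx": 0,"ty": 0.046,"tz": 0,"turn": 0},
    {"tx": 0,"ty": 0.046,"tz": 0,"turn": 0},
    {"tx": 0,"ty": 0.046,"tz": 0,"turn": 0},
    {"tx": 0,"ty": 0.046,"tz": 0,"turn": 0},
    {"tx": 0,"ty": 0.046,"tz": 0,"turn": 0},
    {"tx": 0,"ty": 0.046,"tz": 0,"turn": 0},
    {"tx": 0,"ty": 0.046,"tz": 0,"turn": 0},
    {"tx": 0,"ty": 0.046,"tz": 0,"turn": 0},
    {"tx": 0,"ty": 0,"tz": 0,"turn": 0},
  ],
)

```text
time_s: 3.4
position: [0.4638, 0.097, 0.2924]
tcp_rot: [[0.389, -0.921, 0.0], [-0.921, -0.389, 0.001], [-0.001, -0.001, -1.0]]
force: [0.9, -0.3, 0.3]
opening: 1.004
```

```bash
python3 snap.py w2 wrist
```

```text
3.45 [0.4641 0.0952 0.2924] -67.13 [-0.1 -0.1 -0.2] 1.0
```

View pics/w2.png

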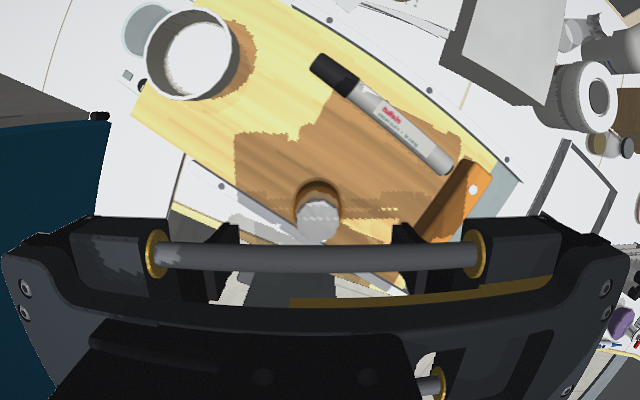

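```bash
python3 - <<'E'
from h import *
p=dict(np.load("w2.npz"))
pr=lambda n,a:print(n,np.round(a,4).tolist())
pr("cap",[wonz(p,k,.195) for k in((319,221),(297,221),(342,221))])
pr("vial foot edge",[wonz(p,k,.14) for k in((295,197),(341,197),(318,181))])
pr("marker",[wonz(p,k,.147) for k in((318,62),(448,168))])
pr("guess proj",[wproj(p,k) for k in((.466,.097,.195),(.4948,-.004,.165),(.518,.122,.137))])
pr("cleat vis", [wonz(p,k,.165) for k in((460,160),(491,170))])
pr("board edge",[wonz(p,k,.137) for k in((135,112),(200,160),(290,5),(400,60),(490,150))])
pr("funnel rim",[wonz(p,k,.187) for k in((142,55),(235,55),(190,8),(188,101))])
E
```

```text
cap [[0.4661, 0.0941, 0.195], [0.4605, 0.1072, 0.195], [0.4719, 0.0803, 0.195]]
vial foot edge [[0.4605, 0.1124, 0.14], [0.4752, 0.0776, 0.14], [0.4802, 0.1003, 0.14]]
marker [[0.5669, 0.1371, 0.147], [0.5344, 0.0061, 0.147]]
guess proj [[314.8002, 219.4211], [445.0999, 221.4471], [311.4327, 127.0735]]
cleat vis [[0.5436, 0.0081, 0.165], [0.549, -0.0224, 0.165]]
board edge [[0.4756, 0.2754, 0.137], [0.458, 0.1992, 0.137], [0.6058, 0.1781, 0.137], [0.5987, 0.0782, 0.137], [0.5676, -0.0308, 0.137]]
funnel rim [[0.5256, 0.2549, 0.187], [0.5451, 0.1866, 0.187], [0.5672, 0.2323, 0.187], [0.5058, 0.206, 0.187]]
```

play_rows(
  series=[
    {"tx": 0.0025,"ty": 0,"tz": -0.03,"turn": 0},
    {"tx": 0,"ty": 0,"tz": -0.035,"turn": 0},
    {"tx": 0,"ty": 0,"tz": -0.02,"turn": 0},
    {"tx": 0,"ty": 0,"tz": -0.009,"turn": 0},
    {"tx": 0,"ty": 0,"tz": 0,"turn": 0},
  ],
)

```text
time_s: 3.95
position: [0.4663, 0.0925, 0.2164]
tcp_rot: [[0.383, -0.924, -0.002], [-0.924, -0.383, -0.0], [-0.001, 0.002, -1.0]]
force: [0.4, -0.5, -0.2]
opening: 0.997
```

play_rows(
  series=[
    {"tx": 0,"ty": 0,"tz": 0,"turn": 0},
    {"tx": 0,"ty": 0,"tz": 0,"turn": 0},
    {"tx": 0,"ty": 0,"tz": 0,"turn": 0},
    {"tx": 0,"ty": 0,"tz": 0,"turn": 0},
    {"tx": 0,"ty": 0,"tz": 0,"turn": 0},
    {"tx": 0,"ty": 0,"tz": 0,"turn": 0},
  ],
  gripper=0,
)

```text
time_s: 4.55
position: [0.4664, 0.0936, 0.2172]
tcp_rot: [[0.385, -0.923, 0.0], [-0.923, -0.385, -0.0], [0.0, -0.0, -1.0]]
force: [0.1, -0.3, -0.0]
opening: 0.544
```

play_rows(
  series=[
    {"tx": 0,"ty": 0,"tz": 0,"turn": 0},
    {"tx": 0,"ty": 0,"tz": 0,"turn": 0},
    {"tx": 0,"ty": 0,"tz": 0,"turn": 0},
    {"tx": 0,"ty": 0,"tz": 0,"turn": 0},
  ],
)

```text
time_s: 4.95
position: [0.4663, 0.0936, 0.2171]
tcp_rot: [[0.385, -0.923, -0.0], [-0.923, -0.385, 0.0], [-0.0, 0.0, -1.0]]
force: [0.4, 1.2, 2.5]
opening: 0.449
```

play_rows(
  series=[
    {"tx": 0,"ty": 0,"tz": 0.02,"turn": 0},
    {"tx": 0,"ty": 0,"tz": 0.04,"turn": 0},
    {"tx": 0,"ty": 0,"tz": 0.04,"turn": 0},
    {"tx": 0,"ty": -0.03,"tz": 0.02,"turn": 0},
  ],
)

```text
time_s: 5.35
position: [0.4672, 0.0706, 0.3153]
tcp_rot: [[0.388, -0.922, 0.004], [-0.922, -0.388, 0.0], [0.001, -0.004, -1.0]]
force: [0.8, -1.3, -0.7]
opening: 0.451
```

play_rows(
  series=[
    {"tx": -0.0055,"ty": -0.047,"tz": 0,"turn": 0},
    {"tx": -0.0055,"ty": -0.047,"tz": 0,"turn": 0},
    {"tx": -0.0055,"ty": -0.047,"tz": 0,"turn": 0},
    {"tx": -0.0055,"ty": -0.047,"tz": 0,"turn": 0},
    {"tx": -0.0055,"ty": -0.047,"tz": 0,"turn": 0},
    {"tx": -0.0055,"ty": -0.047,"tz": 0,"turn": 0},
    {"tx": -0.0055,"ty": -0.047,"tz": 0,"turn": 0},
    {"tx": -0.0055,"ty": -0.047,"tz": 0,"turn": 0},
    {"tx": -0.0055,"ty": -0.047,"tz": 0,"turn": 0},
    {"tx": 0,"ty": 0,"tz": 0,"turn": 0},
  ],
)

```text
time_s: 6.35
position: [0.4268, -0.274, 0.313]
tcp_rot: [[0.38, -0.925, 0.001], [-0.925, -0.38, -0.004], [0.004, 0.0, -1.0]]
force: [-0.3, 0.3, -0.2]
opening: 0.452
```

```bash
python3 snap.py w3 wrist
```

```text
6.4 [ 0.4265 -0.2713  0.3127] -67.59 [ 0.   0.7 -1.1] 0.45
```

View pics/w3.png

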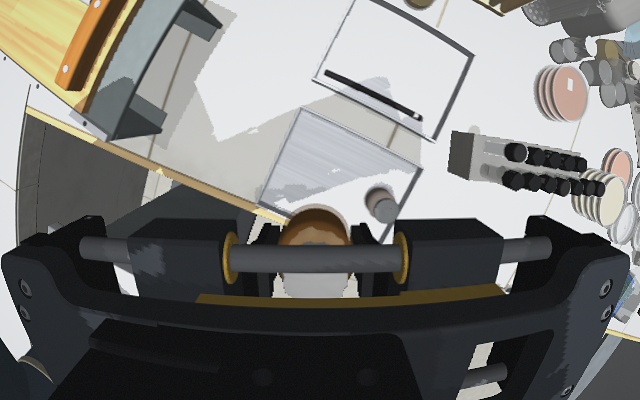

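```bash
python3 - <<'E'
from h import *
p=dict(np.load("w3.npz"))
pr=lambda n,a:print(n,np.round(a,4).tolist())
pr("bot tray",[wonz(p,k,.025) for k in((302,108),(422,170),(258,205))])
pr("pen tray",[wonz(p,k,.025) for k in((350,-3),(474,55),(437,140),(315,80))])
pr("bottle cap",wonz(p,(385,210),.06))
pr("pen",[wonz(p,k,.008) for k in((326,72),(420,118))])
pr("bottle foot top", wonz(p,(415,3),.0))
E
```

```text
bot tray [[0.4954, -0.2312, 0.025], [0.4844, -0.4031, 0.025], [0.3604, -0.2242, 0.025]]
pen tray [[0.6531, -0.2306, 0.025], [0.6596, -0.4102, 0.025], [0.5286, -0.4054, 0.025], [0.5335, -0.2326, 0.025]]
bottle cap [0.4233, -0.3678, 0.06]
pen [[0.5506, -0.2407, 0.008], [0.5467, -0.3775, 0.008]]
bottle foot top [0.6981, -0.3132, 0.0]
```

play_rows(
  series=[
    {"tx": 0,"ty": -0.013,"tz": -0.05,"turn": 0},
    {"tx": 0,"ty": 0,"tz": -0.055,"turn": 0},
    {"tx": 0,"ty": 0,"tz": -0.055,"turn": 0},
    {"tx": 0,"ty": 0,"tz": -0.055,"turn": 0},
    {"tx": 0,"ty": 0,"tz": -0.04,"turn": 0},
    {"tx": 0,"ty": 0,"tz": -0.02,"turn": 0},
    {"tx": 0,"ty": 0,"tz": -0.009,"turn": 0},
    {"tx": 0,"ty": 0,"tz": 0,"turn": 0},
    {"tx": 0,"ty": 0,"tz": 0,"turn": 0},
  ],
)

```text
time_s: 7.3
position: [0.4273, -0.2792, 0.0866]
tcp_rot: [[0.385, -0.923, 0.001], [-0.923, -0.385, -0.001], [0.001, -0.0, -1.0]]
force: [0.4, -0.5, 0.0]
opening: 0.454
```

Foot about 3 mm up (expected contact at TCP z≈0.083).

play_rows(
  series=[
    {"tx": 0,"ty": 0,"tz": -0.003,"turn": 0},
    {"tx": 0,"ty": 0,"tz": -0.001,"turn": 0},
    {"tx": 0,"ty": 0,"tz": 0,"turn": 0},
  ],
)

```text
time_s: 7.6
position: [0.427, -0.2795, 0.0832]
tcp_rot: [[0.385, -0.923, 0.001], [-0.923, -0.385, -0.001], [0.001, -0.0, -1.0]]
force: [0.7, -0.2, 0.1]
opening: 0.45
```

play_rows(
  series=[
    {"tx": 0,"ty": 0,"tz": 0,"turn": 0},
    {"tx": 0,"ty": 0,"tz": 0,"turn": 0},
    {"tx": 0,"ty": 0,"tz": 0,"turn": 0},
    {"tx": 0,"ty": 0,"tz": 0,"turn": 0},
    {"tx": 0,"ty": 0,"tz": 0,"turn": 0},
  ],
  gripper=0.62,
)

```text
time_s: 8.1
position: [0.4268, -0.2793, 0.0826]
tcp_rot: [[0.385, -0.923, 0.0], [-0.923, -0.385, 0.0], [0.0, -0.0, -1.0]]
force: [-0.3, -1.0, -0.7]
opening: 0.619
```

play_rows(
  series=[
    {"tx": 0,"ty": 0,"tz": 0.015,"turn": 0},
    {"tx": 0,"ty": 0,"tz": 0.03,"turn": 0},
    {"tx": 0,"ty": 0,"tz": 0.045,"turn": 0},
    {"tx": 0,"ty": 0,"tz": 0.055,"turn": 0},
    {"tx": 0,"ty": 0,"tz": 0.055,"turn": 0},
    {"tx": 0,"ty": 0,"tz": 0.055,"turn": 0},
    {"tx": 0,"ty": 0,"tz": 0.01,"turn": 0},
  ],
)

```text
time_s: 8.8
position: [0.4285, -0.2808, 0.3007]
tcp_rot: [[0.385, -0.923, 0.008], [-0.923, -0.385, -0.008], [0.011, -0.004, -1.0]]
force: [0.8, -0.7, -0.6]
opening: 0.622
```

```bash
python3 snap.py w4 wrist
```

```text
8.85 [ 0.428  -0.2803  0.2995] -67.37 [-0.1  0.2 -0.1] 0.621
```

View pics/w4.png

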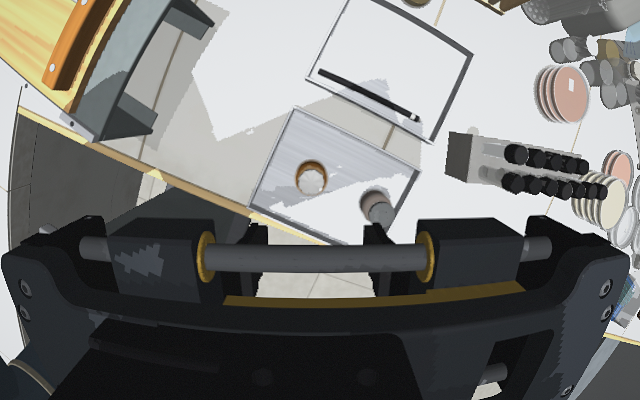

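play_rows(
  series=[
    {"tx": 0.0172,"ty": 0.049,"tz": 0,"turn": 0.127},
    {"tx": 0.0172,"ty": 0.049,"tz": 0,"turn": 0.127},
    {"tx": 0.0172,"ty": 0.049,"tz": 0,"turn": 0.127},
    {"tx": 0.0172,"ty": 0.049,"tz": 0,"turn": 0.127},
    {"tx": 0.0172,"ty": 0.049,"tz": 0,"turn": 0.127},
    {"tx": 0.0172,"ty": 0.049,"tz": 0,"turn": 0.127},
    {"tx": 0.0172,"ty": 0.049,"tz": 0,"turn": 0.127},
    {"tx": 0.0172,"ty": 0.049,"tz": 0,"turn": 0},
    {"tx": 0.0172,"ty": 0.049,"tz": 0,"turn": 0},
    {"tx": 0,"ty": 0,"tz": 0,"turn": 0},
  ],
)

```text
time_s: 9.85
position: [0.5507, 0.0778, 0.2932]
tcp_rot: [[0.971, -0.237, -0.002], [-0.237, -0.971, 0.002], [-0.002, -0.001, -1.0]]
force: [-1.3, -0.6, -0.2]
opening: 0.616
```

```bash
python3 snap.py w5 wrist
```

```text
9.9 [0.55   0.0757 0.2931] -13.79 [-0.8 -0.  -0. ] 0.62
```

View pics/w5.png

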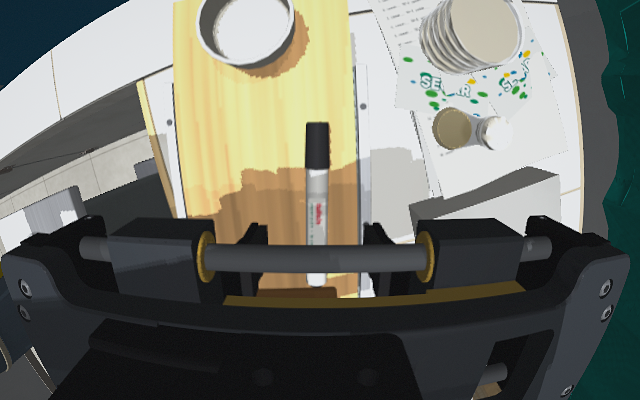

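play_rows(
  series=[
    {"tx": 0,"ty": 0,"tz": -0.04,"turn": 0},
    {"tx": 0,"ty": 0,"tz": -0.04,"turn": 0},
    {"tx": 0,"ty": 0,"tz": -0.015,"turn": 0},
    {"tx": 0,"ty": 0,"tz": -0.008,"turn": 0},
    {"tx": 0,"ty": 0,"tz": 0,"turn": 0},
    {"tx": 0,"ty": 0,"tz": 0,"turn": 0},
  ],
)

```text
time_s: 10.5
position: [0.5513, 0.073, 0.2132]
tcp_rot: [[0.97, -0.243, 0.002], [-0.243, -0.97, -0.0], [0.002, -0.0, -1.0]]
force: [0.9, -0.2, -0.2]
opening: 0.619
```

play_rows(
  series=[
    {"tx": 0,"ty": 0,"tz": 0,"turn": 0},
    {"tx": 0,"ty": 0,"tz": 0,"turn": 0},
    {"tx": 0,"ty": 0,"tz": 0,"turn": 0},
    {"tx": 0,"ty": 0,"tz": 0,"turn": 0},
    {"tx": 0,"ty": 0,"tz": 0,"turn": 0},
    {"tx": 0,"ty": 0,"tz": 0,"turn": 0},
    {"tx": 0,"ty": 0,"tz": 0,"turn": 0},
    {"tx": 0,"ty": 0,"tz": 0,"turn": 0},
  ],
  gripper=0,
)

```text
time_s: 11.3
position: [0.5507, 0.0735, 0.2124]
tcp_rot: [[0.97, -0.243, 0.0], [-0.243, -0.97, 0.0], [0.0, -0.0, -1.0]]
force: [-0.0, -0.4, 1.2]
opening: 0.214
```

play_rows(
  series=[
    {"tx": 0,"ty": 0,"tz": 0.02,"turn": 0},
    {"tx": 0,"ty": 0,"tz": 0.04,"turn": 0},
    {"tx": 0,"ty": 0,"tz": 0.04,"turn": 0},
    {"tx": 0,"ty": 0,"tz": 0.01,"turn": 0},
  ],
)

```text
time_s: 11.7
position: [0.5524, 0.0734, 0.3035]
tcp_rot: [[0.97, -0.243, 0.007], [-0.243, -0.97, -0.0], [0.007, -0.001, -1.0]]
force: [0.3, -0.0, 0.6]
opening: 0.207
```

play_rows(
  series=[
    {"tx": 0.005,"ty": -0.049,"tz": 0,"turn": 0.06},
    {"tx": 0.005,"ty": -0.049,"tz": 0,"turn": 0.06},
    {"tx": 0.005,"ty": -0.049,"tz": 0,"turn": 0.06},
    {"tx": 0.005,"ty": -0.049,"tz": 0,"turn": 0},
    {"tx": 0.005,"ty": -0.049,"tz": 0,"turn": 0},
    {"tx": 0.005,"ty": -0.049,"tz": 0,"turn": 0},
    {"tx": 0.005,"ty": -0.049,"tz": 0,"turn": 0},
    {"tx": 0.005,"ty": -0.049,"tz": 0,"turn": 0},
    {"tx": 0.005,"ty": -0.049,"tz": 0,"turn": 0},
    {"tx": 0.005,"ty": -0.049,"tz": 0,"turn": 0},
  ],
)

```text
time_s: 12.7
position: [0.5902, -0.3199, 0.2987]
tcp_rot: [[0.998, -0.057, -0.002], [-0.057, -0.998, 0.001], [-0.002, -0.001, -1.0]]
force: [0.7, 0.4, 0.6]
opening: 0.211
```

```bash
python3 snap.py w6 wrist
```

```text
12.75 [ 0.5908 -0.3273  0.2988] -3.48 [ 1.5 -5.2 -0.2] 0.211
```

View pics/w6.png

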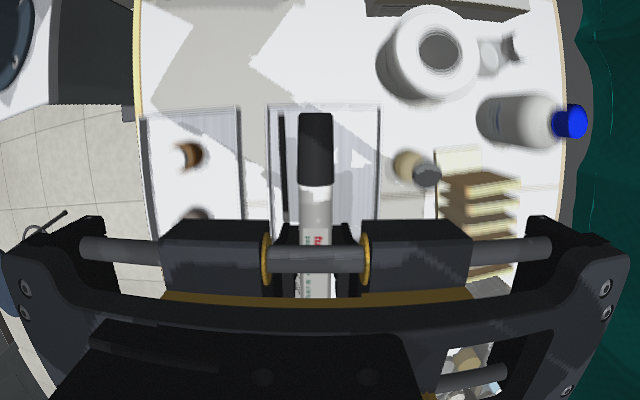

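play_rows(
  series=[
    {"tx": 0,"ty": 0,"tz": 0,"turn": 0},
    {"tx": 0,"ty": 0,"tz": -0.045,"turn": 0},
    {"tx": 0,"ty": 0,"tz": -0.055,"turn": 0},
    {"tx": 0,"ty": 0,"tz": -0.055,"turn": 0},
    {"tx": 0,"ty": 0,"tz": -0.05,"turn": 0},
    {"tx": 0,"ty": 0,"tz": -0.04,"turn": 0},
    {"tx": 0,"ty": 0,"tz": -0.018,"turn": 0},
    {"tx": 0,"ty": 0,"tz": -0.009,"turn": 0},
    {"tx": 0,"ty": 0,"tz": 0,"turn": 0},
    {"tx": 0,"ty": 0,"tz": 0,"turn": 0},
  ],
)

```text
time_s: 13.75
position: [0.5916, -0.3189, 0.0843]
tcp_rot: [[0.998, -0.056, 0.002], [-0.056, -0.998, -0.002], [0.002, 0.002, -1.0]]
force: [0.4, -0.3, 0.8]
opening: 0.213
```

play_rows(
  series=[
    {"tx": 0,"ty": 0,"tz": -0.004,"turn": 0},
    {"tx": 0,"ty": 0,"tz": -0.003,"turn": 0},
    {"tx": 0,"ty": 0,"tz": 0,"turn": 0},
    {"tx": 0,"ty": 0,"tz": 0,"turn": 0},
  ],
)

```text
time_s: 14.15
position: [0.5914, -0.3191, 0.0784]
tcp_rot: [[0.998, -0.057, 0.002], [-0.057, -0.998, -0.002], [0.002, 0.001, -1.0]]
force: [-0.9, -0.2, 6.1]
opening: 0.211
```

play_rows(
  series=[
    {"tx": 0,"ty": 0,"tz": 0,"turn": 0},
    {"tx": 0,"ty": 0,"tz": 0,"turn": 0},
    {"tx": 0,"ty": 0,"tz": 0,"turn": 0},
    {"tx": 0,"ty": 0,"tz": 0,"turn": 0},
  ],
  gripper=0.32,
)

```text
time_s: 14.55
position: [0.5904, -0.3183, 0.0766]
tcp_rot: [[0.998, -0.056, -0.001], [-0.056, -0.998, 0.001], [-0.001, -0.001, -1.0]]
force: [-0.6, -0.3, -0.8]
opening: 0.317
```

play_rows(
  series=[
    {"tx": 0,"ty": 0,"tz": 0.01,"turn": 0},
    {"tx": 0,"ty": 0,"tz": 0.03,"turn": 0},
    {"tx": 0,"ty": 0,"tz": 0.05,"turn": 0},
    {"tx": 0,"ty": 0,"tz": 0.055,"turn": 0},
    {"tx": 0,"ty": 0,"tz": 0.055,"turn": 0},
    {"tx": 0,"ty": 0,"tz": 0.055,"turn": 0},
    {"tx": 0,"ty": 0,"tz": 0.03,"turn": 0},
  ],
)

```text
time_s: 15.25
position: [0.5917, -0.3191, 0.3104]
tcp_rot: [[0.998, -0.056, 0.006], [-0.056, -0.998, -0.005], [0.006, 0.004, -1.0]]
force: [0.2, -0.9, 0.4]
opening: 0.32
```

```bash
python3 snap.py w7 wrist
```

```text
15.3 [ 0.5927 -0.3199  0.3138] -3.23 [ 0.7 -0.2  2.5] 0.321
```

View pics/w7.png

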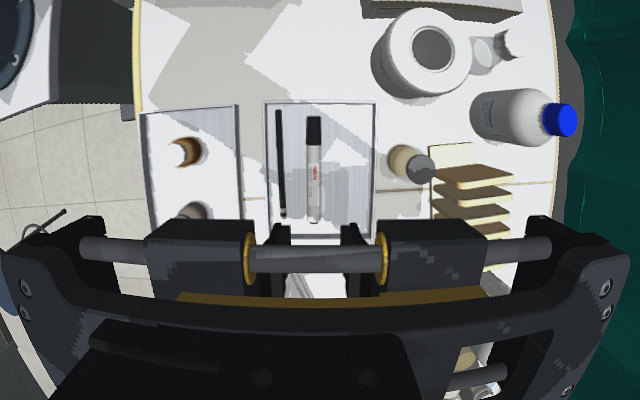

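play_rows(
  series=[
    {"tx": -0.0055,"ty": 0.052,"tz": 0,"turn": -0.018},
    {"tx": -0.0055,"ty": 0.052,"tz": 0,"turn": -0.018},
    {"tx": -0.0055,"ty": 0.052,"tz": 0,"turn": -0.018},
    {"tx": -0.0055,"ty": 0.052,"tz": 0,"turn": -0.018},
    {"tx": -0.0055,"ty": 0.052,"tz": 0,"turn": -0.018},
    {"tx": -0.0055,"ty": 0.052,"tz": 0,"turn": -0.018},
    {"tx": -0.0055,"ty": 0.052,"tz": 0,"turn": 0},
    {"tx": -0.0055,"ty": 0.052,"tz": 0,"turn": 0},
    {"tx": -0.0055,"ty": 0.052,"tz": 0,"turn": 0},
    {"tx": -0.0055,"ty": 0.052,"tz": 0,"turn": 0},
  ],
)

```text
time_s: 16.3
position: [0.546, 0.0991, 0.3051]
tcp_rot: [[0.986, -0.169, -0.0], [-0.169, -0.986, 0.0], [-0.0, 0.0, -1.0]]
force: [-0.0, -0.3, -0.2]
opening: 0.32
```

play_rows(
  series=[
    {"tx": -0.0055,"ty": 0.052,"tz": 0,"turn": 0},
    {"tx": -0.0055,"ty": 0.052,"tz": 0,"turn": 0},
    {"tx": 0,"ty": 0,"tz": 0,"turn": 0},
    {"tx": 0,"ty": 0,"tz": 0,"turn": 0},
    {"tx": 0,"ty": 0,"tz": 0,"turn": 0},
  ],
)

```text
time_s: 16.8
position: [0.5379, 0.1798, 0.305]
tcp_rot: [[0.986, -0.169, -0.0], [-0.169, -0.986, -0.001], [-0.0, 0.001, -1.0]]
force: [-0.8, 1.1, 0.2]
opening: 0.321
```

```bash
python3 snap.py w8 wrist;python3 snap.py t8 top;python3 snap.py s8 scene
```

```text
16.85 [0.538  0.1795 0.305 ] -9.8 [ 0.7 -0.3  0.1] 0.318
16.9 [0.5381 0.1793 0.305 ] -9.83 [ 0.4 -0.2  0. ] 0.324
16.95 [0.5382 0.1793 0.305 ] -9.84 [-0.3 -0.5  0.1] 0.32
```

View pics/w8.png

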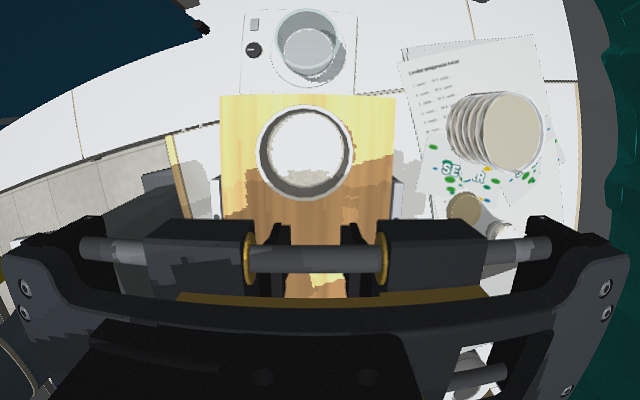

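```bash
python3 - <<'E'
from h import *
p=dict(np.load("w8.npz"));im=p["pixels"]
cv2.imwrite("pics/c8.png",cv2.resize(im[0:210,210:410],None,fx=3.8,fy=2.8*3.8/2.8*0.74,interpolation=cv2.INTER_CUBIC))
cv2.imwrite("pics/c8b.png",cv2.resize(im[0:95,230:370],None,fx=5.5,fy=5.5,interpolation=cv2.INTER_CUBIC))
cv2.imwrite("pics/c8f.png",cv2.resize(im[90:215,210:405],None,fx=4,fy=4,interpolation=cv2.INTER_CUBIC))
E
```

```text
(no output)
```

View pics/c8b.png

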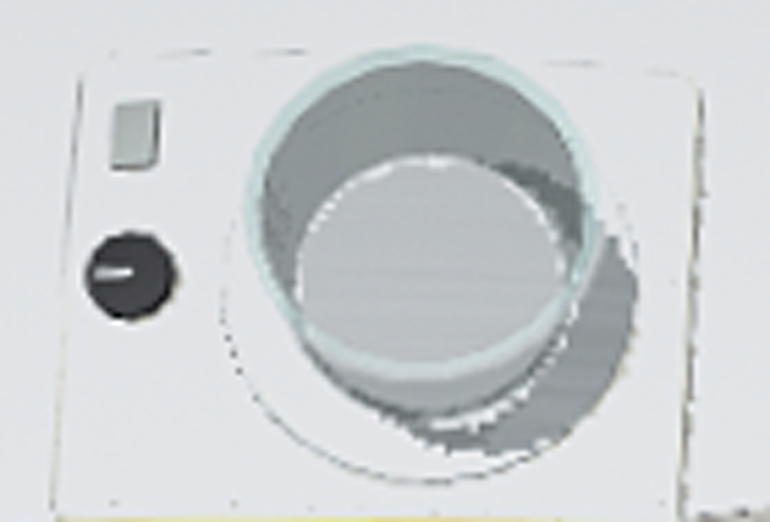

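View pics/c8f.png

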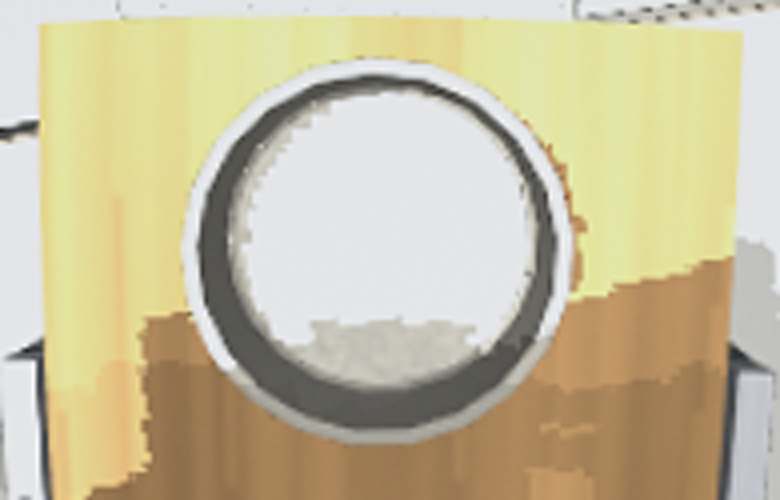

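```bash
python3 - <<'E'
from h import *
p=dict(np.load("w8.npz"))
def fit(pts):
    A=np.c_[2*pts[:,:2],np.ones(len(pts))];s=np.linalg.lstsq(A,(pts[:,:2]**2).sum(1),rcond=None)[0]
    return s[:2].round(4),np.sqrt(s[2]+s[0]**2+s[1]**2).round(4)
b=np.array([wonz(p,(u/5.5+230-.41,v/5.5-.41),.096) for u,v in((420,45),(247,205),(598,205),(425,380),(300,95),(545,95))])
f=np.array([wonz(p,(u/4+210-.375,v/4+90-.375),.187) for u,v in((380,57),(183,240),(575,245),(380,445))])
cb,rb=fit(b);cf,rf=fit(f);print(cb,rb,cf,rf)
d=cb-cf;print("delta",d,np.hypot(*d),np.degrees(np.arctan2(d[1],d[0])))
e=np.array([wonz(p,(u/4+210-.375,v/4+90-.375),.137) for u,v in((40,22),(742,32),(48,480),(722,480),(45,280),(735,260))])
print(e.round(4)); 
for a,c in((2,0),(3,1),(0,1)):
  q=e[c]-e[a];print(np.hypot(*q[:2]),np.degrees(np.arctan2(q[1],q[0])))
# stirrer corners
s=np.array([wonz(p,(u/5.5+230-.41,v/5.5-.41),.028) for u,v in((85,55),(705,80),(52,515),(680,518))]);print(s.round(4))
q=s[0]-s[2];print(np.degrees(np.arctan2(q[1],q[0])));q=s[1]-s[3];print(np.degrees(np.arctan2(q[1],q[0])))
E
```

```text
[0.5537 0.3262] 0.0314 [0.5371 0.2228] 0.0338
delta [0.0166 0.1034] 0.10472401825751339 80.87946959654079
[[0.4717 0.281  0.137 ]
 [0.6188 0.2527 0.137 ]
 [0.4515 0.181  0.137 ]
 [0.6016 0.1555 0.137 ]
 [0.4616 0.2255 0.137 ]
 [0.6102 0.2042 0.137 ]]
0.10198978322702944 78.5542321682133
0.09877725934370975 79.95096178378176
0.1497434922683308 -10.868836011165618
[[0.488  0.3975 0.028 ]
 [0.6213 0.3658 0.028 ]
 [0.4641 0.2929 0.028 ]
 [0.5981 0.2673 0.028 ]]
77.12989599405326
76.75749911961928
```

play_rows(
  series=[
    {"tx": -0.005,"ty": -0.023,"tz": 0,"turn": -0.137},
    {"tx": -0.005,"ty": -0.023,"tz": 0,"turn": -0.137},
    {"tx": -0.005,"ty": -0.023,"tz": 0,"turn": -0.137},
    {"tx": -0.005,"ty": -0.023,"tz": 0,"turn": -0.137},
    {"tx": -0.005,"ty": -0.023,"tz": 0,"turn": -0.137},
    {"tx": -0.005,"ty": -0.023,"tz": 0,"turn": -0.137},
    {"tx": -0.005,"ty": -0.023,"tz": 0,"turn": -0.137},
    {"tx": -0.005,"ty": -0.023,"tz": 0,"turn": -0.137},
    {"tx": -0.005,"ty": -0.023,"tz": 0,"turn": -0.137},
    {"tx": -0.005,"ty": -0.023,"tz": 0,"turn": -0.137},
  ],
  gripper=0.65,
)

```text
time_s: 17.95
position: [0.4976, -0.0052, 0.3051]
tcp_rot: [[-0.041, -0.999, 0.0], [-0.999, 0.041, -0.0], [0.0, -0.0, -1.0]]
force: [-0.6, 0.8, -0.3]
opening: 0.65
```

play_rows(
  series=[
    {"tx": -0.004,"ty": 0,"tz": 0,"turn": -0.137},
    {"tx": 0,"ty": 0,"tz": 0,"turn": 0},
    {"tx": 0,"ty": 0,"tz": 0,"turn": 0},
  ],
)

```text
time_s: 18.25
position: [0.4946, -0.004, 0.3051]
tcp_rot: [[-0.174, -0.985, 0.0], [-0.985, 0.174, 0.0], [-0.0, -0.0, -1.0]]
force: [-0.0, 0.1, 0.5]
opening: 0.648
```

```bash
python3 snap.py w9 wrist
```

```text
18.3 [ 0.4948 -0.0037  0.3051] -100.04 [-0.  -0.2 -0.5] 0.652
```

View pics/w9.png

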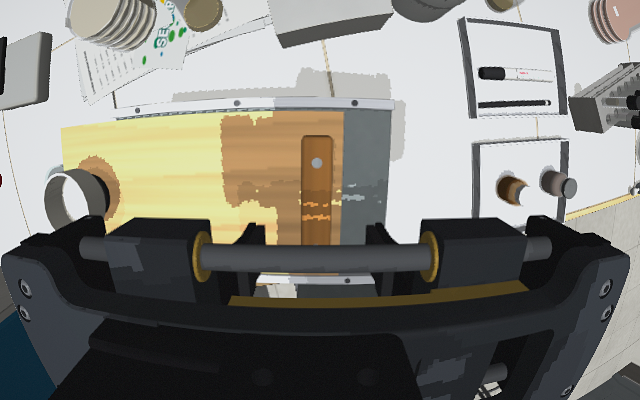

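play_rows(
  series=[
    {"tx": 0,"ty": 0,"tz": -0.04,"turn": -0.005},
    {"tx": 0,"ty": 0,"tz": -0.04,"turn": 0},
    {"tx": 0,"ty": 0,"tz": -0.025,"turn": 0},
    {"tx": 0,"ty": 0,"tz": -0.013,"turn": 0},
    {"tx": 0,"ty": 0,"tz": 0,"turn": 0},
    {"tx": 0,"ty": 0,"tz": 0,"turn": 0},
  ],
)

```text
time_s: 18.9
position: [0.4953, -0.0033, 0.2112]
tcp_rot: [[-0.18, -0.984, 0.001], [-0.984, 0.18, -0.0], [0.0, -0.001, -1.0]]
force: [0.3, -1.0, -0.3]
opening: 0.649
```

play_rows(
  series=[
    {"tx": 0,"ty": 0,"tz": 0,"turn": 0},
    {"tx": 0,"ty": 0,"tz": 0,"turn": 0},
    {"tx": 0,"ty": 0,"tz": 0,"turn": 0},
    {"tx": 0,"ty": 0,"tz": 0,"turn": 0},
    {"tx": 0,"ty": 0,"tz": 0,"turn": 0},
    {"tx": 0,"ty": 0,"tz": 0,"turn": 0},
    {"tx": 0,"ty": 0,"tz": 0,"turn": 0},
    {"tx": 0,"ty": 0,"tz": 0,"turn": 0},
  ],
  gripper=0,
)

```text
time_s: 19.7
position: [0.4947, -0.0037, 0.2109]
tcp_rot: [[-0.181, -0.983, 0.0], [-0.983, 0.181, -0.001], [0.001, -0.0, -1.0]]
force: [-1.5, -3.6, 3.6]
opening: 0.272
```

play_rows(
  series=[
    {"tx": 0,"ty": 0,"tz": -0.002,"turn": 0},
    {"tx": 0,"ty": 0,"tz": 0,"turn": 0},
    {"tx": 0,"ty": 0,"tz": 0,"turn": 0},
  ],
)

```text
time_s: 20.0
position: [0.4947, -0.0037, 0.2109]
tcp_rot: [[-0.181, -0.984, 0.001], [-0.984, 0.181, -0.001], [0.001, -0.001, -1.0]]
force: [-4.8, -2.4, 15.8]
opening: 0.273
```

play_rows(
  series=[
    {"tx": 0.001,"ty": 0.005,"tz": 0,"turn": 0},
    {"tx": 0.0018,"ty": 0.01,"tz": 0,"turn": 0},
    {"tx": 0.0018,"ty": 0.01,"tz": 0,"turn": 0},
    {"tx": 0.0018,"ty": 0.01,"tz": 0,"turn": 0},
    {"tx": 0.001,"ty": 0.005,"tz": 0,"turn": 0},
    {"tx": 0,"ty": 0,"tz": 0,"turn": 0},
  ],
)

```text
time_s: 20.6
position: [0.5022, 0.027, 0.2109]
tcp_rot: [[-0.179, -0.984, 0.004], [-0.984, 0.179, -0.004], [0.003, -0.005, -1.0]]
force: [-2.0, -8.1, 12.8]
opening: 0.272
```

play_rows(
  series=[
    {"tx": 0.0018,"ty": 0.01,"tz": 0,"turn": 0},
    {"tx": 0.0018,"ty": 0.01,"tz": 0,"turn": 0},
    {"tx": 0.0018,"ty": 0.01,"tz": 0,"turn": 0},
    {"tx": 0.0018,"ty": 0.01,"tz": 0,"turn": 0},
    {"tx": 0.0018,"ty": 0.01,"tz": 0,"turn": 0},
    {"tx": 0.0018,"ty": 0.01,"tz": 0,"turn": 0},
    {"tx": 0,"ty": 0,"tz": 0,"turn": 0},
    {"tx": 0,"ty": 0,"tz": 0,"turn": 0},
  ],
)

```text
time_s: 21.4
position: [0.5107, 0.0755, 0.2109]
tcp_rot: [[-0.179, -0.984, 0.004], [-0.984, 0.179, -0.003], [0.002, -0.005, -1.0]]
force: [-0.6, -6.5, 12.2]
opening: 0.274
```

```bash
python3 snap.py w10 wrist; python3 snap.py t10 top;python3 snap.py s10 scene; python3 - <<'E'
from h import *
for n,c in(("t10",(195,190,370,285)),("t8",(195,190,370,285)),("s10",(310,190,410,340)),("s8",(310,190,410,340))):
    im=cv2.imread(f"pics/{n}.png")[c[1]:c[3],c[0]:c[2]];k=4.5 if n[0]=='t' else 4
    cv2.imwrite(f"pics/{n}c.png",cv2.resize(im,None,fx=k,fy=k,interpolation=cv2.INTER_CUBIC))
E
```

```text
21.45 [0.5107 0.0755 0.2109] -100.34 [-1.5 -6.3 12.7] 0.272
21.5 [0.5107 0.0755 0.2109] -100.35 [-1.8 -5.9 13. ] 0.274
21.55 [0.5107 0.0755 0.2109] -100.35 [-0.4 -6.8 13.3] 0.273
```

View pics/w10.png

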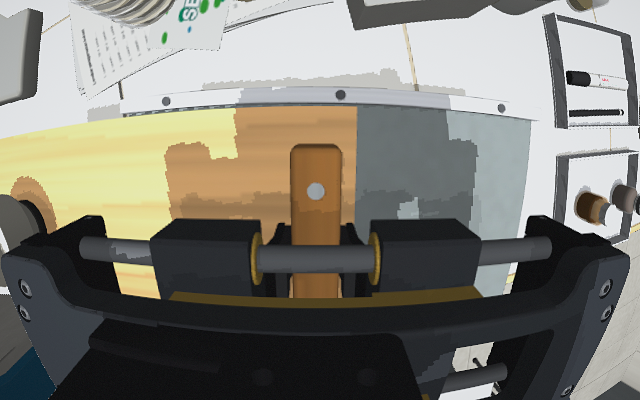

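View pics/t10c.png

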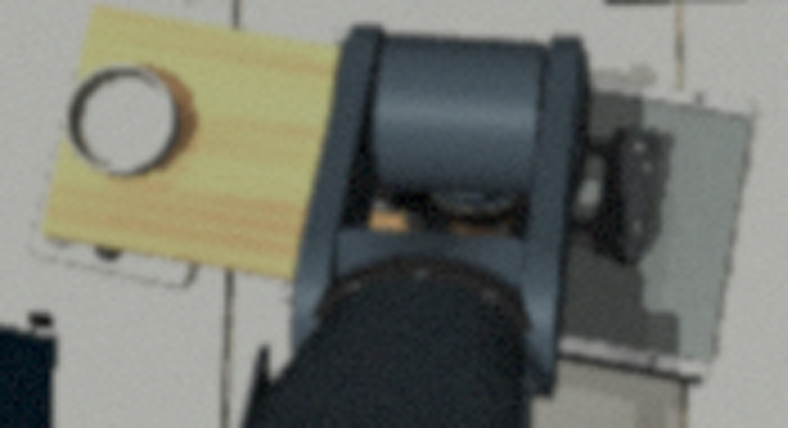

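View pics/s10c.png

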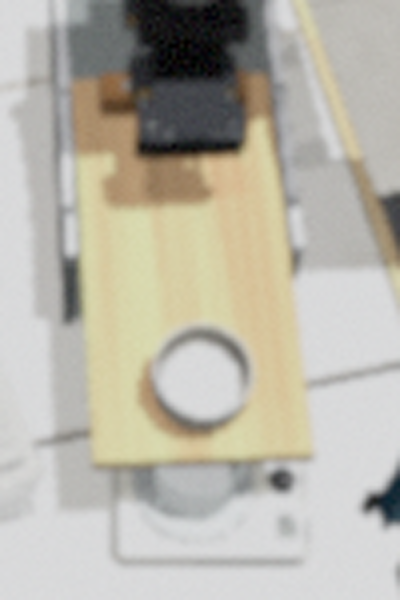

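```bash
python3 - <<'E'
from h import *
im=cv2.imread("pics/top0.png").astype(float)+cv2.imread("pics/t8.png");im=(im/2).astype(np.uint8)
a=cv2.resize(im[195:250,200:260],None,fx=10,fy=10,interpolation=cv2.INTER_CUBIC);cv2.imwrite("pics/bt.png",cv2.convertScaleAbs(a,alpha=1.5,beta=-70))
im=cv2.imread("pics/scene0.png").astype(float)+cv2.imread("pics/s8.png");im=(im/2).astype(np.uint8)
a=cv2.resize(im[280:335,330:395],None,fx=10,fy=10,interpolation=cv2.INTER_CUBIC);cv2.imwrite("pics/bs.png",cv2.convertScaleAbs(a,alpha=1.5,beta=-110))
E
```

```text
(no output)
```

View pics/bt.png

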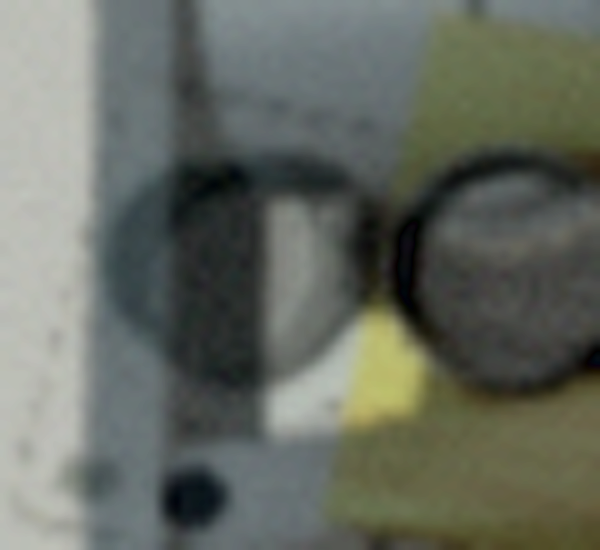

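View pics/bs.png

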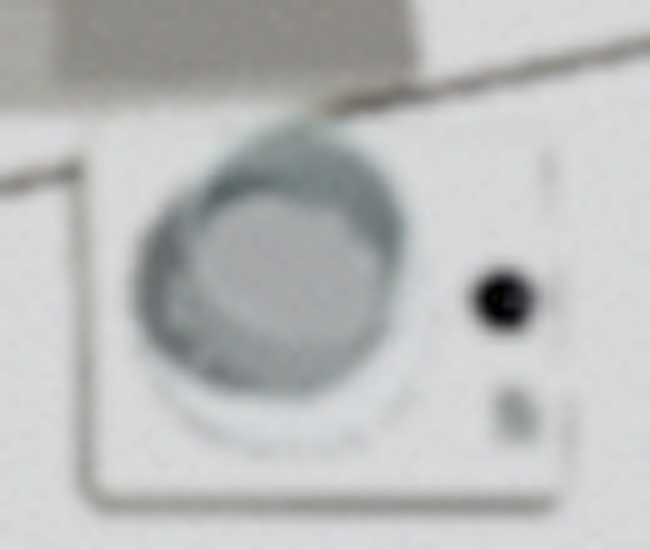

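```bash
python3 - <<'E'
from h import *
W=dict(np.load("w8.npz"));S=dict(np.load("scene0.npz"));T=dict(np.load("top0.npz"))
th=np.linspace(0,2*np.pi,60)
def draw(p,f,box,k,cands,out):
    x0,y0,x1,y1=box
    a=cv2.resize(p["pixels"][y0:y1,x0:x1],None,fx=k,fy=k,interpolation=cv2.INTER_CUBIC)
    for (x,y),col in cands:
        for z,r in((.096,.0335),):
            q=np.array([f(p,(x+r*np.cos(t),y+r*np.sin(t),z)) for t in th])
            q=((q-[x0,y0]+.5)*k-.5).round().astype(np.int32);cv2.polylines(a,[q],True,col,1)
    cv2.imwrite(out,a);return a
c=[((.5537,.3262),(0,0,255)),((.557,.333),(255,0,0))]
a=draw(W,wproj,(240,0,350,95),5.5,c,"pics/o1.png")
b=draw(S,proj,(335,285,390,335),9,c,"pics/o2.png")
d=draw(T,proj,(200,195,245,250),9,c,"pics/o3.png")
h=max(i.shape[0] for i in(b,d));
o=np.zeros((h,b.shape[1]+d.shape[1],3),np.uint8);o[:b.shape[0],:b.shape[1]]=b;o[:d.shape[0],b.shape[1]:]=d;cv2.imwrite("pics/o23.png",cv2.resize(o,None,fx=.85,fy=.85))
E
```

```text
(no output)
```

View pics/o1.png

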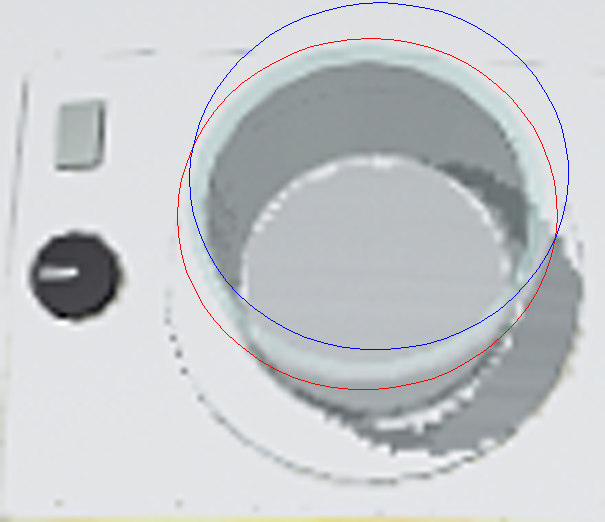

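View pics/o23.png

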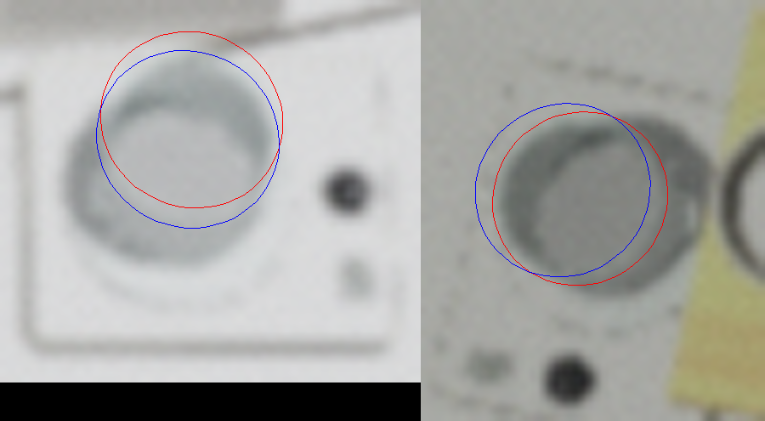

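play_rows(
  series=[
    {"tx": 0.0018,"ty": 0.008,"tz": 0,"turn": 0},
    {"tx": 0.0018,"ty": 0.008,"tz": 0,"turn": 0},
    {"tx": 0.0012,"ty": 0.008,"tz": 0,"turn": 0},
    {"tx": 0.0007,"ty": 0.0055,"tz": 0,"turn": 0},
    {"tx": 0,"ty": 0,"tz": 0,"turn": 0},
    {"tx": 0,"ty": 0,"tz": 0,"turn": 0},
    {"tx": 0,"ty": 0,"tz": 0,"turn": 0},
  ],
)

```text
time_s: 22.25
position: [0.5149, 0.0986, 0.2109]
tcp_rot: [[-0.179, -0.984, 0.004], [-0.984, 0.179, -0.004], [0.003, -0.004, -1.0]]
force: [-1.3, -7.6, 13.8]
opening: 0.27
```

```bash
python3 snap.py w11 wrist; python3 snap.py t11 top;python3 snap.py s11 scene; python3 - <<'E'
from h import *
th=np.linspace(0,2*np.pi,60)
ims=[]
for n,box in(("t11",(195,185,295,260)),("s11",(320,250,400,340))):
    p=dict(np.load(n+".npz"));x0,y0,x1,y1=box;k=4.5
    a=cv2.resize(p["pixels"][y0:y1,x0:x1],None,fx=k,fy=k,interpolation=cv2.INTER_CUBIC)
    x,y=(.5537,.3262) if n[0]=='t' else (.5555,.333)
    for z,r,col in((.096,.0315,(0,0,255)),(.187,.0345,(0,160,0))):
            q=np.array([proj(p,(x+r*np.cos(t),y+r*np.sin(t),z)) for t in th])
            q=((q-[x0,y0]+.5)*k-.5).round().astype(np.int32);cv2.polylines(a,[q],True,col,1)
    ims.append(a)
h=max(i.shape[0] for i in ims);o=np.zeros((h,sum(i.shape[1] for i in ims),3),np.uint8);c=0
for i in ims:o[:i.shape[0],c:c+i.shape[1]]=i;c+=i.shape[1]
cv2.imwrite("pics/o11.png",cv2.resize(o,None,fx=.95,fy=.95))
E
```

```text
22.3 [0.5149 0.0986 0.2109] -100.34 [-0.7 -8.4 12.5] 0.275
22.35 [0.5149 0.0986 0.2109] -100.34 [-1.1 -8.9 12.9] 0.273
22.4 [0.5149 0.0986 0.2109] -100.34 [-1.3 -8.6 12.8] 0.272
```

View pics/o11.png

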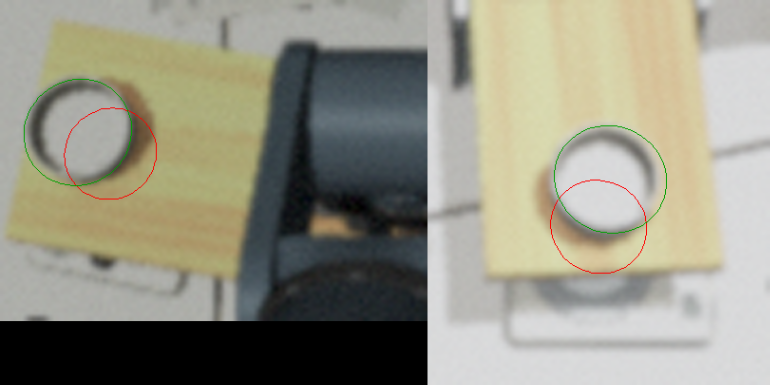

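View pics/w11.png

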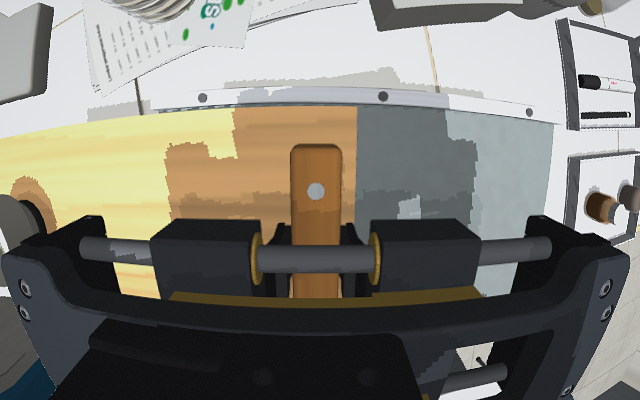

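```bash
python3 - <<'E'
from rig import bot
s=bot.read_state();print(s["time_s"],s["position"],s["force"],s["opening"]);print(bot.hand_in())
E
```

```text
22.4 [0.51491837 0.09858233 0.21089466] [-1.32097108 -8.63825805 12.81774605] 0.27162473197106896
the job is handed in; nothing more can be done
None
```

I cleared the board, slid it out about 104 mm and handed the job in at 22.4 s, still gripping the cleat. No verdict was reported.

- **Clearing the board:** the brown bottle stands in the tray with the other small bottle. The marker lies in the tray with the pen. The wrist camera last showed both in place, after the final slide.
- **Funnel over the beaker:** before the slide, the wrist camera gave a distance of 104.7 mm to the beaker. Afterwards the top view put the funnel about 3 mm short along the slide. The scene view put it 3 to 4 mm off sideways. Both are inside the 12 mm limit. I did not correct further because the views disagreed by about as much as the error itself.
- **Holding the board:** I was pressing down with about 13 N, and the tool was tilted only about 0.004 rad. The opening of about 24 mm matches the cleat's width.

**Less certain:**
- **Scene camera offset:** the scene camera reads positions about 6 to 10 mm further along the slide than the top camera. I compared positions only within each view.
- **Beaker size:** its rim measured about 63 mm across instead of the stated 67 mm.
- **Beaker contact:** I could not see the spout and beaker directly at the end, because the board hides them. That they don't touch, and that the beaker didn't move, is inferred from the 8 mm gap stated in the task.

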